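Feel the nip of a hose press with a taper gauge

ROBOT

A 6-joint arm with a two-finger parallel gripper is mounted at the origin on the work surface. World frame = base frame: x ahead of the robot, y to its left, z up, the work surface at z = 0. Lengths are in m, angles in rad, forces in N, time in s.
With the tool pointing down it reaches from about 0.275 to 0.725 m from the base axis. Payload 15.9 kg.
Tool frame: the origin (TCP) lies midway between the tips of the shut fingers; the grasp point (between the pads) lies r.pinch_z behind it (r.pinch_z is the distance from the TCP to the grasp point, in m); z points along the fingers, y is the line along which they close (so a half turn about z gives the same grasp; the last joint's range is limited). The gripper opens to 85 mm and grips with 20 to 120 N. Pads are 22 mm wide; open, the fingers measure 114 mm over their backs; the gripper's body (76 mm by 85 mm) begins 54 mm behind the grasp point. The pads swing forward as they close: fully open they stand 13 mm farther back than shut.
Start: joints at [1.281, 0.213, -0.034, 1.323, 0, 1.571], TCP at [0.143, 0.479, 0.231] pointing down, gripper open.
Joint ranges: [-2.98, 2.98], [-0.74, 1.72], [-1.14, 1.35], [-2.1, 2.04], [-1.57, 1.44], [-3.14, 3.14]. Speed limits (rad/s): [1.89, 1.89, 2.39, 2.57, 3.14, 3.14].

INTERFACE

Orientations are given as a unit quaternion [x, y, z, w].
In Python, from workcell import monitor, optics, ticket, r gives the robot as it stands.
- The arm moves only by the tool play_rows, never from a script. Its argument "moves" is a list of rows, each a list of 5 numbers: the shift along the world's x, y, z normalised to -1 to 1, where 1 is 0.02 m, then the turn about the world's z normalised to -1 to 1, where 1 is 0.08 rad, then the opening, from 0 (shut) to 1 (fully open). A call has exactly 5 rows; each row shifts and turns the commanded pose from where the row before left it; what a row does not reach is not made up. A row lasts 1/10 s, in which the tool goes at most 50 mm and 8.59 degrees, less where a joint would pass 70% of its speed; a pose out of reach is approached as far as the arm can. A call with a number of a shift or a turn outside -1 to 1 is refused whole. A call with a gripper value outside its range is refused whole. The fingers move at their own pace and stop on an object; "force" is the grip in N (left out, the last holds). Time passes only in rows, so rows that do not move let the fingers close, or fill a call up. It gives the time, the measured TCP pose, the force, the opening and the grip force at its end, in the units of the state.
- monitor.read_state(): the state, without advancing time (a new reading comes with each control period).
- optics.snapshot(name): name is "scene" or "top" or "wrist"; returns a dict with "frame" (384x512x3 uint8, red, green, blue), "fx", "fy", "cx", "cy" (pixels), "origin" and "attitude" of the camera in the world; the wrist camera has in their place "mount" (4x4, takes a point from camera to tool coordinates, whose origin is the TCP and whose axes are the flange's). Camera axes: x right, y down, z forward; pixel columns grow to the right and rows downward; lengths in m; the calibration is good to about 2 mm. A picture is of the moment at which its call begins: read the wrist's pose just before it. There is no depth.
- ticket.sign_off(): hands the job in; it is judged then, once.
The state is a dict: "time": time; "q": joint angles; "qvel": joint speeds; "joint_efforts": joint torques, N m; "tcp_pos": TCP position; "eef_rot": TCP orientation; "contact_force": force on the tool from outside, world axes, zero at the start; "moment": the same for the moment, N m; "finger_gap": finger opening in m; "grasp_force": force on a finger pad.
Only numpy, scipy, OpenCV 4.12 (cv2) and the standard library are available. Lean on these libraries where they do the work, as an engineer would, in place of code of your own. Each camera call takes 0.05 s, during which the arm holds its last target. There are 200 camera calls.

TASK

First stand the lever of the small blue nip press upright, which brings its upper plate down. Then pick up the steel taper gauge by its handle and slide its blade, flat and straight, in between the two aluminium plates until it drags snugly and the sprung upper plate just gives by a millimetre or two; do not force it further. Finish while still gripping the gauge at that depth, and leave the mandrels, bottle and tape roll where they stand.

Things in the scene. Friction and masses are not known exactly. Their poses are not given: they have to be found in the camera images.
- press: Blue bench press, fixed, base 170 x 160 x 14 mm (own y -110..50), 118 mm tall. Origin on the bench under the two aluminium plates. Own axes: +y out of the open mouth between the plates, z up, lever behind at -y. Columns at x = 46..70 mm either side, y = -37..13, up to z = 112; plates 70 mm wide (x), y = -30..24.
- mouth (a point): Middle of the outer edge of the lower plate, level with its top face: 24 mm out (own +y) from the press origin, 50 to 51.5 mm above the bench (varies). Axes as the press: +y out of the mouth, z up. Both plates' outer edges are rounded (radius 5 to 6 mm). With the lever upright the upper plate is 55 mm above the bench: a gap of 3.5 to 5 mm.
- lever (a joint): Angle of the press lever, rad: 0 = upright, growing as it leans towards the press's own -x side (the side nearer the robot); range -0.25 to 1.15, starts leaning 0.6 to 1.0. It stays where it is left; about 2 to 3 N at the knob moves it. The upper plate rises by 8 mm per rad of lean.
- lever_pivot (a point): Axis of the lever, 112 mm behind the press origin (own -y), 80 mm above the bench; the lever turns about the press's y axis through this point.
- lever_knob (a point): Centre of the black ball knob, 30 mm in diameter, at the lever's end, 110 mm from the pivot; the rod below it is 12 mm thick.
- plate (a joint): How far the spring-loaded upper plate has been lifted by the blade, m: 0 = resting, up to 0.007. It presses on the blade with about 1 N at first touch and 3.5 N more for each mm of lift, so the push needed on the gauge climbs steadily: roughly 2 to 3 N at 0.0007, 5 to 6 N at 0.0015, 9 N at 0.0025 (friction varies). Snug is about 0.0015.
- gauge: Taper gauge lying flat: grey aluminium handle 80 long x 18 wide x 30 mm tall, steel blade 24 mm wide, 105 mm long. Origin: centre of the handle's underside, flush with the blade's flat underside. Own axes: blade to -y, z up, x across the handle. Blade 2 mm thick at the tip, thickening by 0.07 mm per mm towards the handle; about 0.16 kg.
- gauge_tip (a point): Middle of the blade's tip edge, on its underside, 145 mm from the gauge origin along its own -y.
- mandrel_a: Steel hose mandrel, 80 mm diameter, 130 mm tall, standing; origin under its centre. Leave alone.
- mandrel_b: A second such mandrel. Leave alone.
- bottle: White squeeze bottle, 52 mm diameter, 130 mm tall; origin under its centre. Leave alone.
- tape: Roll of paper tape lying flat, 100 mm outer diameter, 40 mm tall; origin under its centre. Leave alone.
Mind the look-alikes: they are no part of the job. There is more than one size of the gauge; the one meant has the size given above. Of the things that look like the press, the larger one is meant.

How it is judged:
By the outcome, as a careful person would: the job done as asked, in the order asked, and still so for the second after the job is handed in, while the arm keeps its last pose, push and grip.
It also fails if it takes over 64 s, if anything falls off the work surface, if the arm or the gripper's body presses on something with over 40 N, if the wrist force passes 120 N, or if a joint passes its speed limit or range.

## Working session

There is one attempt and no reset: what is moved stays moved. The work goes in short steps, Python scripts to look and compute and a tool call to move; the robot and the scene stay as the last step left them, time stands still between calls to the robot, and variables do not carry over. Pictures are saved under pics/ and viewed, at most 10 in all, crops included, and the job is handed in when it is done.

Besides the shell and the picture viewer there is one more tool, called as name(argument=value, ...), one argument or row to a line, values as JSON. play_rows: Moves the arm, as the interface text tells. Scaled input: -1 to 1 covers 0.02 m each way for a shift and 0.08 rad each way for a turn. Its arguments: {"type":"object","properties":{"moves":{"type":"array","items":{"type":"array","items":{"type":"number"}}},"force":{"type":"number"}},"required":["moves"]}

```bash
ls; mkdir -p pics; cat > h.py <<'E'
import numpy as np, cv2, json
from workcell import monitor, optics, ticket, r
from scipy.spatial.transform import Rotation as R
def snap(n,save=None):
    s=monitor.read_state(); d=optics.snapshot(n)
    if save: cv2.imwrite(f'pics/{save}.png',cv2.cvtColor(d['frame'],cv2.COLOR_RGB2BGR))
    d['s']=s; return d
def campose(d):
    if 'mount' in d:
        M=np.array(d['mount']); Rt=R.from_quat(d['s']['eef_rot']).as_matrix()
        return Rt@M[:3,3]+np.array(d['s']['tcp_pos']), Rt@M[:3,:3]
    a=np.array(d['attitude']); 
    return np.array(d['origin']), (R.from_quat(a).as_matrix() if a.size==4 else a)
def ray(d,u,v):
    o,A=campose(d); k=A@np.array([(u-d['cx'])/d['fx'],(v-d['cy'])/d['fy'],1]); return o,k/np.linalg.norm(k)
def onz(d,u,v,z):
    o,k=ray(d,u,v); return o+k*(z-o[2])/k[2]
def proj(d,p):
    o,A=campose(d); c=A.T@(np.array(p)-o); return np.array([d['fx']*c[0]/c[2]+d['cx'],d['fy']*c[1]/c[2]+d['cy']])
E
python3 - <<'E'
from h import *
for n in('top','scene'):
    d=snap(n,n+'0'); print(n,d['fx'],d['cx'],d['cy'],d['origin'],d['attitude'])
print(r.pinch_z, monitor.read_state())
E
```

```text
pics
top 466.08300957204347 249.96363643194147 192.1384952582293 [0.38483462 0.06221655 1.36711139] [ 0.70687186 -0.7043766   0.04160883 -0.04954269]
scene 403.58047463889926 258.9515121310721 192.4620075276525 [ 1.02451917 -0.64761545  0.72223973] [ 0.84742678  0.24197326 -0.13470218 -0.45295929]
0.0187 {'time': 0.1, 'q': array([ 1.28100544e+00,  2.13315923e-01, -3.49676481e-02,  1.32347918e+00,
       -5.33148631e-05,  1.57080501e+00]), 'qvel': array([ 0.00031663, -0.00191493,  0.00159927,  0.0016534 ,  0.00015451,
        0.00032034]), 'joint_efforts': array([ 3.60879174e-03, -6.87245965e+01,  4.87808883e+01,  1.21367644e-02,
        2.43965469e-04, -4.40301142e-05]), 'tcp_pos': array([0.14281005, 0.47887204, 0.23087254]), 'eef_rot': array([ 1.44393236e-01,  9.89520267e-01, -4.81999003e-04, -4.33905003e-05]), 'contact_force': array([0.70166572, 0.0941222 , 0.94075372]), 'moment': array([2.69621558e-02, 2.76275612e-05, 1.99228696e-03]), 'grasp_force': 0.0, 'finger_gap': 0.08532784322009597}
```

View pics/top0.png

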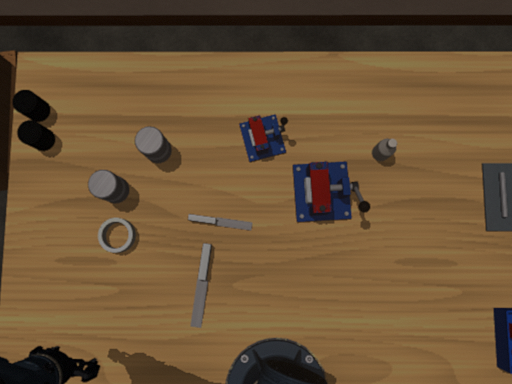

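View pics/scene0.png

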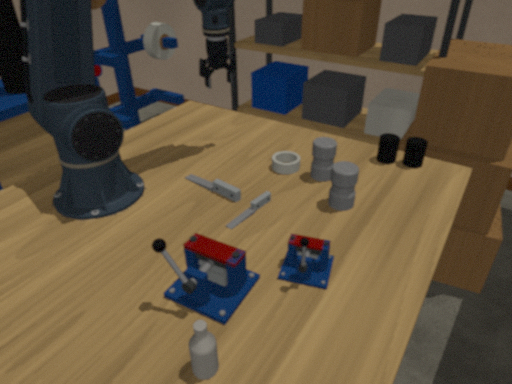

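The larger press is at about (322,190), mouth to image left (world +y), with its knob at (364,206) leaning towards the robot. The larger gauge lies from (207,245) to (197,326), blade towards the robot. The other gauge, at (220,222), and the press at (263,138) are the look-alikes.

```bash
python3 - <<'E'
from h import *
d=snap('top'); s=snap('scene')
f=d['frame']; hsv=cv2.cvtColor(f,cv2.COLOR_RGB2HSV)
def big(m,roi):
    x0,y0,x1,y1=roi; k=np.zeros_like(m); k[y0:y1,x0:x1]=m[y0:y1,x0:x1]
    c,_=cv2.findContours(k,0,2); return max(c,key=cv2.contourArea)
blue=cv2.inRange(hsv,(105,100,30),(130,255,255)); red=cv2.inRange(hsv,(0,120,60),(8,255,255))|cv2.inRange(hsv,(172,120,60),(180,255,255))
for nm,m,z in(('base',blue,.014),('red',red,.118)):
    c=big(m,(285,150,360,230)); b=cv2.boxPoints(cv2.minAreaRect(cv2.convexHull(c)))
    P=np.array([onz(d,*p,z)[:2] for p in b]); print(nm,b.round(1).tolist(),P.round(4).tolist(),P.mean(0),[np.linalg.norm(P[i]-P[i-1]) for i in(1,2)])
blk=cv2.inRange(hsv,(0,0,0),(180,255,45)); c=big(blk,(352,195,375,215)); print('knob',cv2.minEnclosingCircle(c))
g=cv2.inRange(hsv,(0,0,70),(180,50,255)); 
for roi in((185,238,220,335),(180,205,260,235)):
    c=big(g,roi); rc=cv2.minAreaRect(c); b=cv2.boxPoints(rc); P=np.array([onz(d,*p,.01)[:2] for p in b]); print('gauge',b.tolist(),P.round(4).tolist(),[np.linalg.norm(P[i]-P[i-1]) for i in(1,2)])
h2=cv2.cvtColor(s['frame'],cv2.COLOR_RGB2HSV); k=cv2.inRange(h2,(0,0,0),(180,255,45)); c=big(k,(148,232,172,258)); print('knob scene',cv2.minEnclosingCircle(c))
for n,u,v,z in(('bottle',391,146,.13),('ma',150,138,.13),('mb',103,182,.13),('tape',117,235,.04),('small press',263,138,.03)): print(n,onz(d,u,v,z))
E
```

```text
base [[292.79998779296875, 164.6999969482422], [346.3999938964844, 160.89999389648438], [350.5, 217.89999389648438], [296.79998779296875, 221.6999969482422]] [[0.6421, -0.048], [0.654, -0.206], [0.4858, -0.2141], [0.4742, -0.0585]] [ 0.56403386 -0.13165671] [np.float64(0.1584720091077241), np.float64(0.16830500424499498)]
red [[309.6000061035156, 170.0], [328.1000061035156, 168.6999969482422], [331.29998779296875, 211.1999969482422], [312.70001220703125, 212.60000610351562]] [[0.6078, -0.085], [0.6117, -0.1354], [0.4958, -0.1418], [0.4919, -0.092]] [ 0.55182076 -0.1135389 ] [np.float64(0.05053862006079065), np.float64(0.11613382895724965)]
knob ((363.6153869628906, 206.15383911132812), 5.506950378417969)
gauge [[190.437744140625, 325.6231994628906], [202.61810302734375, 242.7967987060547], [212.8382568359375, 244.29977416992188], [200.65789794921875, 327.12615966796875]] [[0.1788, 0.245], [0.4124, 0.2145], [0.4082, 0.1848], [0.1748, 0.2159]] [np.float64(0.2355971701166663), np.float64(0.030011988730331535)]
gauge [[187.3199920654297, 220.75999450683594], [188.3999786376953, 213.1999969482422], [251.5399932861328, 222.21998596191406], [250.4600067138672, 229.7799835205078]] [[0.4761, 0.2603], [0.4983, 0.2576], [0.4725, 0.0729], [0.4506, 0.0759]] [np.float64(0.0222822948412906), np.float64(0.1864721933256283)]
knob scene ((158.95263671875, 245.26841735839844), 6.086367130279541)
bottle [ 0.67209368 -0.30414798  0.13      ]
ma [0.69324263 0.34943642 0.13      ]
mb [0.57171365 0.47248103 0.13      ]
tape [0.43287383 0.45547671 0.04      ]
small press [0.71867337 0.04001921 0.03      ]
```

The 235 mm gauge is too long. The 185 mm one at (187..251, 213..230), blade towards −y, is the one meant. I'll move towards it while turning the gripper, then look with the wrist camera.

play_rows(
  moves=[
    [1, -1, 0.3, -1, 1],
    [1, -1, 0.3, -1, 1],
    [1, -1, 0.3, -1, 1],
    [1, -1, 0.3, -1, 1],
    [1, -1, 0.3, -1, 1],
  ],
)

```text
time: 0.7
tcp_pos: [0.2435, 0.3782, 0.2615]
eef_rot: [0.34, 0.941, -0.0, -0.0]
contact_force: [1.9, 0.5, 0.6]
finger_gap: 0.0849
grasp_force: 0.0
```

play_rows(
  moves=[
    [1, -1, 0.3, -1, 1],
    [1, -1, 0.3, -1, 1],
    [1, -1, 0.3, -1, 1],
    [1, -1, 0.3, -1, 1],
    [1, -1, 0.3, -1, 1],
  ],
)

```text
time: 1.2
tcp_pos: [0.3435, 0.2782, 0.2915]
eef_rot: [0.52, 0.854, -0.0, -0.0]
contact_force: [0.2, 0.2, -0.2]
finger_gap: 0.0855
grasp_force: 0.0
```

play_rows(
  moves=[
    [1, -1, 0.3, -1, 1],
    [1, -1, 0.3, -1, 1],
    [1, -1, 0.3, -1, 1],
    [1, -1, 0.3, -1, 1],
    [0, 0, 0, -1, 1],
  ],
)

```text
time: 1.7
tcp_pos: [0.4247, 0.1973, 0.3155]
eef_rot: [0.68, 0.733, 0.0, 0.0]
contact_force: [0.9, 0.3, -0.8]
finger_gap: 0.0855
grasp_force: 0.0
```

```bash
python3 - <<'E'
from h import *
d=snap('wrist','w1'); o,A=campose(d); print(o,A.round(3).tolist(),d['fx'],d['s']['tcp_pos'],d['s']['eef_rot'],d['s']['q'],d['s']['time'])
t=snap('top');s=snap('scene')
# triangulate knob
o1,k1=ray(t,363.6,206.2);o2,k2=ray(s,159,245.3)
X=np.linalg.lstsq(np.c_[k1,-k2],o2-o1,rcond=None)[0]; print('knob',o1+k1*X[0],o2+k2*X[1])
E
```

```text
[0.41868655 0.26648173 0.45827399] [[0.997, 0.072, 0.021], [0.075, -0.958, -0.276], [0.0, 0.277, -0.961]] 339.7376271850077 [0.42470576 0.1972751  0.31553833] [6.80090514e-01 7.33128072e-01 4.88649774e-05 3.46116182e-04] [ 4.35252092e-01  1.49360031e-01  9.97994208e-02  1.52088356e+00
 -6.03922564e-04  1.93102428e+00] 1.7
knob [ 0.50481742 -0.2174336   0.16626589] [ 0.50305077 -0.21926115  0.16651497]
```

View pics/w1.png

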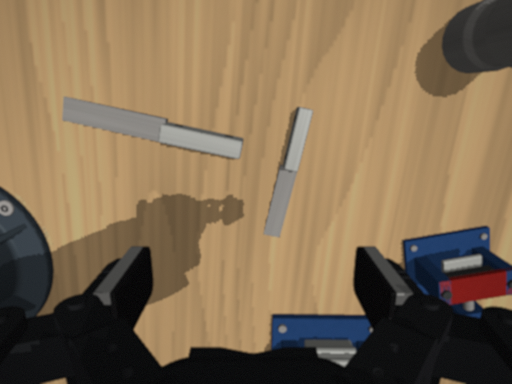

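The wrist view shows the target gauge with its handle end at (303,108) and tip at (272,236). The knob triangulates to (0.504,−0.218,0.166), so the lean is about 0.67. Next I'll look over the press.

play_rows(
  moves=[
    [0.45, -1, 0, 0, 1],
    [0.45, -1, 0, 0, 1],
    [0.45, -1, 0, 0, 1],
    [0.45, -1, 0, 0, 1],
    [0.45, -1, 0, 0, 1],
  ],
)

```text
time: 2.35
tcp_pos: [0.4677, 0.0989, 0.3152]
eef_rot: [0.676, 0.737, -0.0, -0.0]
contact_force: [0.1, 0.5, -0.0]
finger_gap: 0.0852
grasp_force: 0.0
```

play_rows(
  moves=[
    [0.45, -1, 0, 0, 1],
    [0.45, -1, 0, 0, 1],
    [0.45, -1, 0, 0, 1],
    [0.45, -1, 0, 0, 1],
    [0.45, -1, 0, 0, 1],
  ],
)

```text
time: 2.85
tcp_pos: [0.5129, -0.001, 0.3152]
eef_rot: [0.676, 0.736, -0.0, -0.0]
contact_force: [0.5, 1.0, 0.4]
finger_gap: 0.0853
grasp_force: 0.0
```

play_rows(
  moves=[
    [0.45, -1, 0, 0, 1],
    [0.45, -1, 0, 0, 1],
    [0.45, -1, 0, 0, 1],
    [0, 0, 0, 0, 1],
    [0, 0, 0, 0, 1],
  ],
)

```text
time: 3.35
tcp_pos: [0.5397, -0.0604, 0.315]
eef_rot: [0.677, 0.736, -0.0, -0.0]
contact_force: [0.4, -0.0, 0.1]
finger_gap: 0.085
grasp_force: 0.0
```

```bash
python3 - <<'E'
from h import *
import pickle
# gauge from w1 
d=snap('wrist','w2'); pickle.dump(d,open('w2.pkl','wb'))
f=d['frame'].copy(); print(d['s']['tcp_pos'],d['s']['eef_rot'])
cv2.imwrite('pics/w2c.png',cv2.resize(cv2.cvtColor(f,cv2.COLOR_RGB2BGR),(768,576),interpolation=cv2.INTER_CUBIC))
w=dict(d); w['frame']=cv2.cvtColor(cv2.imread('pics/w1.png'),cv2.COLOR_BGR2RGB)
w['s']=dict(tcp_pos=[.42470576,.1972751,.31553833],eef_rot=[6.80090514e-01,7.33128072e-01,4.88649774e-05,3.46116182e-04])
hsv=cv2.cvtColor(w['frame'],cv2.COLOR_RGB2HSV); g=cv2.inRange(hsv,(0,0,90),(180,45,255)); k=np.zeros_like(g); k[98:245,262:320]=g[98:245,262:320]
def box(m,z,n):
    c=max(cv2.findContours(m,0,2)[0],key=cv2.contourArea); b=cv2.boxPoints(cv2.minAreaRect(c)); P=np.array([onz(w,*p,z)[:2] for p in b])
    print(n,b.round(1).tolist(),P.round(4).tolist(),P.mean(0).round(4))
    i=[np.linalg.norm(P[j]-P[j-1]) for j in(1,2)]; v=(P[1]-P[0]) if i[0]>i[1] else P[2]-P[1]; print(i,np.degrees(np.arctan(-v[0]/v[1])))
kb=k.copy(); kb[:176]=0; box(kb,.005,'blade')
kh=k.copy(); kh[166:]=0; box(kh,.03,'handle')
print([int(x) for x in hsv[120:230:6,:,2][range(18),[int(300-(v-120)*.24) for v in range(120,228,6)]]])
E
```

```text
[ 0.53972782 -0.06041355  0.31503099] [ 6.77270177e-01  7.35734337e-01 -1.08591289e-04 -2.84638867e-04]
blade [[262.0, 232.6999969482422], [278.5, 171.5], [295.0, 176.0], [278.5, 237.10000610351562]] [[0.4466, 0.0752], [0.4615, 0.1666], [0.4847, 0.1621], [0.4709, 0.0701]] [0.4659 0.1185]
[np.float64(0.0926310076344786), np.float64(0.02363736927939879)] -9.292560188641959
handle [[284.29998779296875, 164.8000030517578], [298.8999938964844, 106.5], [312.79998779296875, 109.9000015258789], [298.20001220703125, 168.3000030517578]] [[0.4658, 0.1815], [0.4762, 0.2552], [0.4937, 0.2524], [0.484, 0.1783]] [0.4799 0.2168]
[np.float64(0.07445621470384974), np.float64(0.01768740923542229)] -8.087248659728267
[175, 175, 174, 174, 172, 171, 170, 170, 162, 139, 140, 140, 141, 141, 142, 142, 143, 144]
```

View pics/w2c.png

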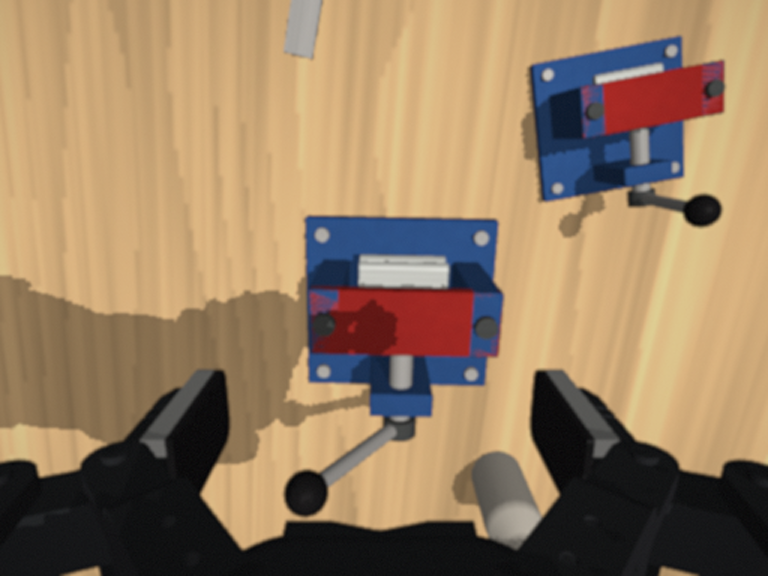

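The press base's front edge runs (307,217)–(497,219) in this 1.5x crop, the plates' front edge (358..447,257), and the knob is at (306,493). I'll compute the press pose from these.

```bash
python3 - <<'E'
from h import *
import pickle
d=pickle.load(open('w2.pkl','rb')); hsv=cv2.cvtColor(d['frame'],cv2.COLOR_RGB2HSV)
blue=cv2.inRange(hsv,(100,90,20),(135,255,255)); 
# front edge & sides (subpix by scanning)
def fit(pts,z):
    P=np.array([onz(d,u,v,z)[:2] for u,v in pts]); vx,vy,x,y=cv2.fitLine(P.astype(np.float32),2,0,.001,.001).ravel(); return np.array([x,y]),np.array([vx,vy])
front=[(u,140+np.argmax(blue[140:200,u]>0)-.5) for u in range(212,325,3)]
left=[(190+np.argmax(blue[v,190:240]>0)-.5,v) for v in range(150,185,2)]+[(190+np.argmax(blue[v,190:240]>0)-.5,v) for v in range(240,250,2)]
right=[(345-np.argmax(blue[v,345:300:-1]>0)+.5,v) for v in range(149,175,2)]
fp,fv=fit(front,.014); fv*=np.sign(fv[0]); lp,lv=fit(left,.014); rp,rv=fit(right,.014)
print('front',fp,np.degrees(np.arctan2(fv[1],fv[0])),'left',lp,np.degrees(np.arctan(-lv[0]/lv[1])),'right',rp,np.degrees(np.arctan(-rv[0]/rv[1])))
X=lambda p,u,q,v:p+u*np.linalg.solve(np.c_[u,-v],q-p)[0]
A=X(fp,fv,lp,lv);B=X(fp,fv,rp,rv); print('corners',A,B,np.linalg.norm(B-A))
yv=np.array([-fv[1],fv[0]]); O=(A+B)/2-.05*yv; print('origin',O,'mouth',O+.024*yv,'pivot',O-.112*yv)
print('white edge cols', [onz(d,*p,.055).round(4).tolist() for p in((358/1.5,257/1.5),(447/1.5,257/1.5))])
blk=cv2.inRange(hsv,(0,0,0),(180,255,45)); k=np.zeros_like(blk); k[310:346,185:222]=blk[310:346,185:222]
c=max(cv2.findContours(k,0,2)[0],key=cv2.contourArea); (u,v),rr=cv2.minEnclosingCircle(c); print('knob',u,v,rr,onz(d,u,v,.166))
E
```

```text
front [ 0.55759716 -0.05494714] 3.555947 left [ 0.47804868 -0.11487702] 3.5846992 right [ 0.6417187  -0.06868424] 3.5203793
corners [ 0.47461733 -0.06010374] [ 0.64055645 -0.04979182] 0.16625923
origin [ 0.5606881  -0.10485151] mouth [ 0.5591995  -0.08089772] pivot [ 0.56763464 -0.21663588]
white edge cols [[0.5235, -0.0833, 0.055], [0.5952, -0.0773, 0.055]]
knob 203.5 328.0 14.705541610717773 [ 0.50233738 -0.2225469   0.166     ]
```

play_rows(
  moves=[
    [-0.23, -1, -0.5, 0, 0.7],
    [-0.23, -1, -0.5, 0, 0.7],
    [-0.23, -1, -0.5, 0, 0.7],
    [-0.23, -1, -0.5, 0, 0.7],
    [-0.23, -1, -0.5, 0, 0.7],
  ],
  force=20,
)

```text
time: 3.9
tcp_pos: [0.5165, -0.1605, 0.2651]
eef_rot: [0.677, 0.736, 0.0, 0.0]
contact_force: [0.7, 0.3, -0.7]
finger_gap: 0.0597
grasp_force: 0.0
```

play_rows(
  moves=[
    [-0.23, -1, -0.5, 0, 0.7],
    [-0.23, -1, -0.5, 0, 0.7],
    [-0.23, -1, -0.5, 0, 0.7],
    [0, 0, 0, -0.25, 0.7],
    [0, 0, 0, 0, 0.7],
  ],
)

```text
time: 4.4
tcp_pos: [0.503, -0.2201, 0.2355]
eef_rot: [0.685, 0.728, 0.0, -0.0]
contact_force: [0.9, -0.4, 0.6]
finger_gap: 0.0595
grasp_force: 0.0
```

```bash
python3 - <<'E'
from h import *
d=snap('wrist'); s=d['s']; print(s['tcp_pos'],s['eef_rot'],s['finger_gap'])
hsv=cv2.cvtColor(d['frame'],cv2.COLOR_RGB2HSV)
print('expected knob px',proj(d,[.503,-.2205,.166]),'tips',proj(d,s['tcp_pos']))
f=cv2.cvtColor(d['frame'],cv2.COLOR_RGB2BGR); cv2.imwrite('pics/w3.png',f)
E
```

```text
[ 0.50304245 -0.2200538   0.23551853] [ 6.85266073e-01  7.28292789e-01  1.27804267e-04 -7.43873197e-05] 0.05954199437813537
expected knob px [253.84048544 203.94746429] tips [254.4121844  250.23333399]
```

View pics/w3.png

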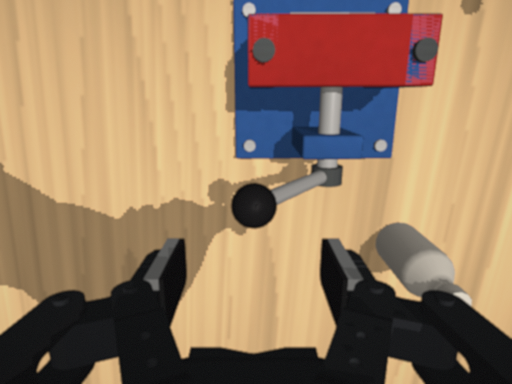

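Knob is at (254,205), exactly as predicted and between the fingers. I'll descend, sweep upright, then close to centre it.

play_rows(
  moves=[
    [0, 0, -0.95, 0, 0.7],
    [0, 0, -0.95, 0, 0.7],
    [0, 0, -0.95, 0, 0.7],
    [0, 0, -0.95, 0, 0.7],
    [0, 0, -0.95, 0, 0.7],
  ],
)

```text
time: 4.95
tcp_pos: [0.5037, -0.2197, 0.1403]
eef_rot: [0.684, 0.729, 0.0, 0.0]
contact_force: [0.3, 0.0, 0.5]
finger_gap: 0.0599
grasp_force: 0.0
```

play_rows(
  moves=[
    [0.32, 0.02, 0.2, 0, 0.7],
    [0.32, 0.02, 0.2, 0, 0.7],
    [0.32, 0.02, 0.2, 0, 0.7],
    [0.32, 0.02, 0.2, 0, 0.7],
    [0.32, 0.02, 0.15, 0, 0.7],
  ],
)

```text
time: 5.45
tcp_pos: [0.5359, -0.2189, 0.1613]
eef_rot: [0.685, 0.728, -0.0, 0.001]
contact_force: [-5.2, -0.2, 4.4]
finger_gap: 0.0597
grasp_force: 2.8
```

play_rows(
  moves=[
    [0.32, 0.02, 0.12, 0, 0.7],
    [0.32, 0.02, 0.12, 0, 0.7],
    [0.32, 0.02, 0.12, 0, 0.7],
    [0.32, 0.02, 0.12, 0, 0.7],
    [0.32, 0.02, 0.12, 0, 0.7],
  ],
)

```text
time: 5.95
tcp_pos: [0.5678, -0.2168, 0.1717]
eef_rot: [0.685, 0.728, 0.0, 0.0]
contact_force: [-3.0, -0.9, -0.5]
finger_gap: 0.0597
grasp_force: 1.1
```

play_rows(
  moves=[
    [0, 0, 0, 0, 0.55],
    [0, 0, 0, 0, 0.45],
    [0, 0, 0, 0, 0.38],
    [0, 0, 0, 0, 0.3],
    [0, 0, 0, 0, 0.3],
  ],
)

```text
time: 6.45
tcp_pos: [0.5669, -0.2169, 0.1713]
eef_rot: [0.685, 0.728, 0.0, -0.0]
contact_force: [-3.5, -0.7, 2.1]
finger_gap: 0.0289
grasp_force: 19.6
```

```bash
python3 - <<'E'
from h import *
d=snap('wrist','w4'); s=d['s']; print(s['tcp_pos'],s['finger_gap'],s['contact_force'])
E
```

```text
[ 0.56688713 -0.21685922  0.17132756] 0.028868055484683245 [-3.48980215 -0.71755843  2.06624391]
```

View pics/w4.png

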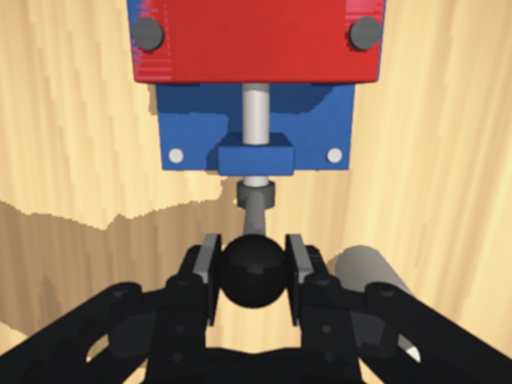

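The knob is gripped at (253,270), with the rod running up to the hub at (256,192). I'll check the pivot x, then release and lift.

```bash
python3 - <<'E'
from h import *
d=snap('wrist'); hsv=cv2.cvtColor(d['frame'],cv2.COLOR_RGB2HSV)
for v,z,S in((100,.085,1),(115,.085,1),(125,.085,1)):
    row=hsv[v,225:290]; m=np.where((row[:,1]<60)&(row[:,2]>90))[0]+225
    p=onz(d,m.mean(),v,z); print(m.min(),m.max(),p, 'pivot x est',p[0]+np.sin(np.radians(3.55))*(p[1]+.2166))
for v in(185,192,198):
    row=hsv[v,225:290]; m=np.where((row[:,2]<90)&(row[:,1]<150))[0]+225; p=onz(d,m.mean(),v,.09); print(m.min(),m.max(),p)
E
```

```text
242 269 [ 0.56390776 -0.15164578  0.085     ] pivot x est 0.5679296979204829
242 268 [ 0.56418429 -0.1612003   0.085     ] pivot x est 0.5676146118782607
242 268 [ 0.56459343 -0.16768398  0.085     ] pivot x est 0.5676222843030387
237 273 [ 0.56657907 -0.20757136  0.09      ]
237 273 [ 0.56605379 -0.21259047  0.09      ]
238 273 [ 0.56731946 -0.21683449  0.09      ]
```

play_rows(
  moves=[
    [0, 0, 0, 0, 0.4],
    [0, 0, 0, 0, 0.5],
    [0, 0, 0, 0, 0.6],
    [0, 0, 0, 0, 0.6],
    [0, 0, 0, 0, 0.6],
  ],
)

```text
time: 7.05
tcp_pos: [0.5671, -0.2169, 0.1713]
eef_rot: [0.685, 0.728, 0.0, 0.0]
contact_force: [-0.3, -0.6, 0.2]
finger_gap: 0.0513
grasp_force: 0.0
```

play_rows(
  moves=[
    [0, 0, 0.5, 0, 0.6],
    [0, 0, 1, 0, 0.6],
    [0, 0, 1, 0, 0.7],
    [0, 0, 1, 0, 0.8],
    [0, 0, 0.5, 0, 1],
  ],
)

```text
time: 7.55
tcp_pos: [0.5676, -0.217, 0.2537]
eef_rot: [0.685, 0.728, 0.0, 0.001]
contact_force: [0.7, 0.6, 0.3]
finger_gap: 0.0805
grasp_force: 0.0
```

```bash
python3 - <<'E'
from h import *
t=snap('top');s=snap('scene')
def knob(d,pt,w):
    hsv=cv2.cvtColor(d['frame'],cv2.COLOR_RGB2HSV)
    f=d['frame']; x,y=map(int,pt); cv2.imwrite(f'pics/k{w}.png',cv2.resize(f[max(0,y-30):y+30,x-30:x+30,::-1],None,fx=6,fy=6,interpolation=2))
for d,w in((t,'t'),(s,'s')): print(w,proj(d,[.5676,-.2166,.19])); knob(d,proj(d,[.5676,-.2166,.19]),w)
a=cv2.imread('pics/kt.png');b=cv2.imread('pics/ks.png'); cv2.imwrite('pics/kk.png',np.hstack([a,b])); print(a.shape,b.shape)
E
```

```text
t [364.75373539 180.74853145]
s [182.12425504 246.81808993]
(360, 360, 3) (360, 360, 3)
```

View pics/kk.png

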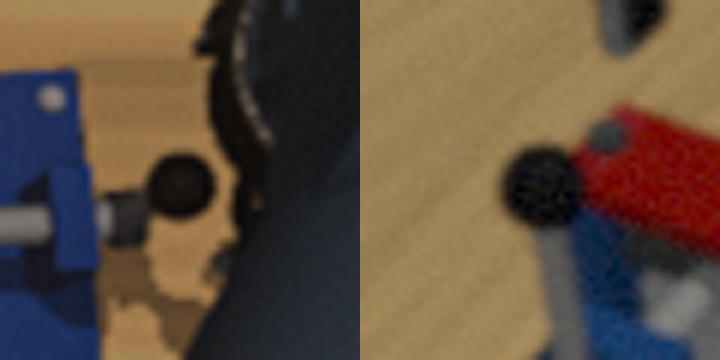

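The knob sits at its predicted upright position in both views, so the lever is upright. Now the gauge.

play_rows(
  moves=[
    [-0.22, 0.94, 0, -0.13, 1],
    [-0.22, 0.94, 0, -0.13, 1],
    [-0.22, 0.94, 0, -0.13, 1],
    [-0.22, 0.94, 0, -0.13, 1],
    [-0.22, 0.94, 0, -0.13, 1],
  ],
)

```text
time: 8.15
tcp_pos: [0.5444, -0.1221, 0.2503]
eef_rot: [0.704, 0.71, -0.0, -0.001]
contact_force: [-0.3, -0.2, 0.5]
finger_gap: 0.0853
grasp_force: 0.0
```

play_rows(
  moves=[
    [-0.22, 0.94, 0, -0.13, 1],
    [-0.22, 0.94, 0, -0.13, 1],
    [-0.22, 0.94, 0, -0.13, 1],
    [-0.22, 0.94, 0, -0.13, 1],
    [-0.22, 0.94, 0, -0.13, 1],
  ],
)

```text
time: 8.65
tcp_pos: [0.5224, -0.0281, 0.2503]
eef_rot: [0.722, 0.692, -0.0, -0.0]
contact_force: [-0.2, 1.4, -0.4]
finger_gap: 0.0854
grasp_force: 0.0
```

play_rows(
  moves=[
    [-0.22, 0.94, 0, -0.13, 1],
    [-0.22, 0.94, 0, -0.13, 1],
    [-0.22, 0.94, 0, -0.13, 1],
    [-0.22, 0.94, 0, -0.13, 1],
    [-0.22, 0.94, 0, -0.13, 1],
  ],
)

```text
time: 9.15
tcp_pos: [0.5004, 0.0658, 0.2503]
eef_rot: [0.74, 0.673, -0.001, -0.0]
contact_force: [0.2, 0.1, 0.7]
finger_gap: 0.0852
grasp_force: 0.0
```

play_rows(
  moves=[
    [-0.22, 0.94, 0, -0.13, 1],
    [-0.22, 0.94, 0, -0.13, 1],
    [-0.22, 0.94, 0, -0.13, 1],
    [-0.22, 0.94, 0, -0.13, 1],
    [0, 0, 0, 0, 1],
  ],
)

```text
time: 9.65
tcp_pos: [0.4827, 0.1419, 0.2504]
eef_rot: [0.753, 0.658, -0.0, -0.0]
contact_force: [0.4, -0.9, -1.1]
finger_gap: 0.0851
grasp_force: 0.0
```

```bash
cat >> h.py <<'E'
def gauge(d,c0,yaw=None,zb=0.):
    """handle/blade boxes found in wrist image near predicted handle centre c0"""
    hsv=cv2.cvtColor(d['frame'],cv2.COLOR_RGB2HSV); g=cv2.inRange(hsv,(0,0,90),(180,45,255))
    n,l,st,_=cv2.connectedComponentsWithStats(g); u,v=proj(d,[*c0,zb+.03]).astype(int); m=(l==l[v,u]).astype(np.uint8)
    c=max(cv2.findContours(m,0,2)[0],key=cv2.contourArea); return m,c,hsv
E
python3 - <<'E'
from h import *
d=snap('wrist','w5'); s=d['s']; a=s['eef_rot']; print(s['tcp_pos'],'tooly deg',2*np.degrees(np.arctan2(a[1],a[0]))-90,s['q'][5])
m,c,hsv=gauge(d,(.479,.2142)); x,y,w,h=cv2.boundingRect(c); print('bbox',x,y,w,h)
print(proj(d,[.479,.2142,.03]),proj(d,[.4576,.0708,.002]))
V=hsv[:,:,2].astype(float); 
rows=[]
for v in range(y+2,y+h-2,4):
    xs=np.where(m[v])[0]; rows.append((v,xs.min(),xs.max(),np.median(V[v,xs])))
R_=np.array(rows); print(R_[::3].tolist())
split=R_[np.where(np.diff(R_[:,3])<-12)[0],0]; print('split',split)
sp=split[0] if len(split) else None
if sp:
    for lo,hi,z in((y+6,sp-5,.03),(sp+8,y+h-6,.005)):
        k=[r_ for r_ in rows if lo<=r_[0]<=hi]
        P=np.array([onz(d,(a_+b_)/2,v,z)[:2] for v,a_,b_,_ in k]); p=np.polyfit(P[:,1],P[:,0],1); print('yaw',np.degrees(np.arctan(p[0])),'x at y=.2142',np.polyval(p,.2142),'y range',P[:,1].min(),P[:,1].max())
    print('end y',onz(d,R_[0,1:3].mean(),y,.03),'tip',onz(d,R_[-1,1:3].mean(),y+h,.001),'split',onz(d,R_[0,1:3].mean(),sp+2,.03))
E
```

```text
[0.48266083 0.14185682 0.25040595] tooly deg -7.7309980132598355 1.9913373469652527
bbox 232 50 21 166
[240.69663428  91.36622253] [241.07785298 215.02905753]
[[52.0, 233.0, 250.0, 181.0], [64.0, 233.0, 250.0, 181.0], [76.0, 233.0, 250.0, 180.0], [88.0, 233.0, 250.0, 178.5], [100.0, 234.0, 250.0, 178.0], [112.0, 234.0, 250.0, 176.0], [124.0, 234.0, 250.0, 173.0], [136.0, 232.0, 252.0, 144.0], [148.0, 233.0, 252.0, 144.0], [160.0, 233.0, 252.0, 143.0], [172.0, 233.0, 252.0, 144.5], [184.0, 234.0, 252.0, 145.0], [196.0, 234.0, 252.0, 145.0], [208.0, 234.0, 252.0, 143.0]]
split [128.]
yaw 7.619292444125261 x at y=.2142 0.48004970710815575 y range 0.18548559690117328 0.24761806974797435
yaw 7.557791557848063 x at y=.2142 0.4792698159482762 y range 0.08047449767904899 0.16610159868516852
end y [0.48546969 0.25312837 0.03      ] tip [0.45966899 0.06887499 0.001     ] split [0.47419707 0.17528108 0.03      ]
```

Gauge yaw is −7.6° with its handle centre at (0.4795, 0.213), and the tool already matches it. I'll go down with a narrower opening to stay clear of the long gauge.

play_rows(
  moves=[
    [-0.03, 0.71, -1, 0, 0.55],
    [-0.03, 0.71, -1, 0, 0.55],
    [-0.03, 0.71, -1, 0, 0.55],
    [-0.03, 0.71, -1, 0, 0.55],
    [-0.03, 0.71, -1, 0, 0.55],
  ],
)

```text
time: 10.2
tcp_pos: [0.4804, 0.211, 0.15]
eef_rot: [0.754, 0.657, -0.0, 0.0]
contact_force: [-0.1, 0.0, 0.2]
finger_gap: 0.047
grasp_force: 0.0
```

play_rows(
  moves=[
    [0, 0, -1, 0, 0.55],
    [0, 0, -1, 0, 0.55],
    [0, 0, -1, 0, 0.55],
    [0, 0, -1, 0, 0.55],
    [0, 0, -1, 0, 0.55],
  ],
)

```text
time: 10.7
tcp_pos: [0.4804, 0.2104, 0.0501]
eef_rot: [0.754, 0.657, -0.0, 0.0]
contact_force: [-0.1, -0.1, 0.3]
finger_gap: 0.0471
grasp_force: 0.0
```

play_rows(
  moves=[
    [0, 0, -0.7, 0, 0.55],
    [0, 0, -0.6, 0, 0.55],
    [0, 0, -0.5, 0, 0.55],
    [0, 0, -0.4, 0, 0.55],
    [0, 0, 0, 0, 0.55],
  ],
)

```text
time: 11.2
tcp_pos: [0.48, 0.211, 0.0064]
eef_rot: [0.754, 0.657, -0.001, -0.0]
contact_force: [-0.3, -0.6, -0.3]
finger_gap: 0.0469
grasp_force: 0.0
```

play_rows(
  moves=[
    [0, 0, 0, 0, 0.45],
    [0, 0, 0, 0, 0.35],
    [0, 0, 0, 0, 0.2],
    [0, 0, 0, 0, 0.1],
    [0, 0, 0, 0, 0.05],
  ],
  force=60,
)

```text
time: 11.7
tcp_pos: [0.4809, 0.2115, 0.008]
eef_rot: [0.754, 0.657, 0.001, 0.0]
contact_force: [-0.9, -2.2, 7.1]
finger_gap: 0.0165
grasp_force: 59.5
```

play_rows(
  moves=[
    [0, 0, 0, 0, 0.05],
    [0, 0, 0, 0, 0.05],
    [0, 0, 0, 0, 0.05],
    [0, 0, 0, 0, 0.05],
    [0, 0, 0, 0, 0.05],
  ],
)

```text
time: 12.2
tcp_pos: [0.4809, 0.2115, 0.008]
eef_rot: [0.754, 0.657, 0.001, 0.0]
contact_force: [-1.4, -0.2, 6.5]
finger_gap: 0.0171
grasp_force: 59.5
```

```bash
python3 - <<'E'
from h import *
d=snap('wrist','w6'); s=d['s']; a=s['eef_rot']; print(s['tcp_pos'],'tooly deg',2*np.degrees(np.arctan2(a[1],a[0]))-90,s['contact_force'],s['moment'],s['finger_gap'],s['grasp_force'])
E
```

```text
[0.48087365 0.21154307 0.00799486] tooly deg -7.824370497866568 [-1.38235901 -0.17901675  6.48776037] [-0.17291612  0.24461199 -0.06575077] 0.017122319130532873 59.47011351585388
```

View pics/w6.png

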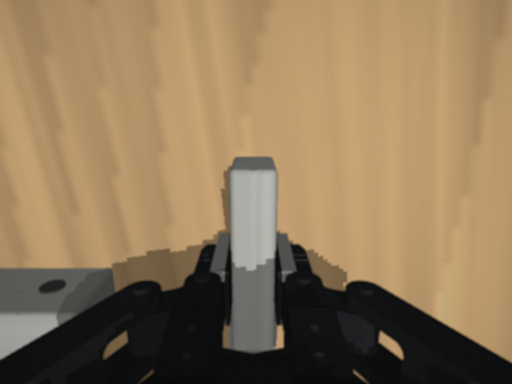

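The handle is squarely gripped between the pads (about 230–277 px wide, centred). I'll lift, turn to the press yaw and move to the pre-insertion pose.

play_rows(
  moves=[
    [0, 0, 0.3, 0, 0.05],
    [0, 0, 0.6, 0, 0.05],
    [0, 0, 0.8, 0, 0.05],
    [0, 0, 0.8, 0, 0.05],
    [0, 0, 0.5, 0, 0.05],
  ],
)

```text
time: 12.75
tcp_pos: [0.4811, 0.2116, 0.0693]
eef_rot: [0.754, 0.657, 0.001, 0.0]
contact_force: [0.5, -0.4, -1.6]
finger_gap: 0.0168
grasp_force: 58.6
```

play_rows(
  moves=[
    [0.34, -0.62, 0, 0.25, 0.05],
    [0.34, -0.62, 0, 0.25, 0.05],
    [0.34, -0.62, 0, 0.25, 0.05],
    [0.34, -0.62, 0, 0.25, 0.05],
    [0.34, -0.62, 0, 0.25, 0.05],
  ],
)

```text
time: 13.25
tcp_pos: [0.5147, 0.1489, 0.0678]
eef_rot: [0.72, 0.694, 0.0, 0.0]
contact_force: [-0.3, -0.4, -1.9]
finger_gap: 0.0169
grasp_force: 58.7
```

play_rows(
  moves=[
    [0.34, -0.62, 0, 0.25, 0.05],
    [0.34, -0.62, 0, 0.25, 0.05],
    [0.34, -0.62, 0, 0.25, 0.05],
    [0.34, -0.5, 0, 0.25, 0.05],
    [0.34, -0.4, 0, 0.25, 0.05],
  ],
)

```text
time: 13.75
tcp_pos: [0.5487, 0.0935, 0.0678]
eef_rot: [0.684, 0.729, 0.0, 0.0]
contact_force: [0.1, 0.3, -2.3]
finger_gap: 0.017
grasp_force: 58.7
```

play_rows(
  moves=[
    [0, 0, 0, 0, 0.05],
    [0, 0, 0, 0, 0.05],
    [0, 0, 0, 0, 0.05],
    [0, 0, 0, 0, 0.05],
    [0, 0, 0, 0, 0.05],
  ],
)

```text
time: 14.25
tcp_pos: [0.5483, 0.0945, 0.0674]
eef_rot: [0.684, 0.729, 0.0, -0.0]
contact_force: [0.2, 1.1, -1.1]
finger_gap: 0.0168
grasp_force: 58.7
```

```bash
python3 - <<'E'
from h import *
S=[]
t=snap('top','t7');d=snap('scene','s7')
s=monitor.read_state(); a=s['eef_rot']; print(s['time'],s['tcp_pos'],a,'tooly deg',2*np.degrees(np.arctan2(a[1],a[0]))-90,s['contact_force'],s['moment'],s['finger_gap'],s['grasp_force'])
yv=np.array([-.062,.998,0]); tip=np.array(s['tcp_pos'])-.1435*yv; tip[2]-=.008; print('tip',tip,'proj',proj(t,tip),proj(d,tip))
def crop(i,p,w=50,h=37,k=8): 
    x,y=map(int,p); return cv2.resize(i['frame'][y-h:y+h,x-w:x+w,::-1],None,fx=k,fy=k,interpolation=2)
A=crop(t,proj(t,tip),30,37);B=crop(d,proj(d,tip),50,37,6)
B=cv2.resize(B,(A.shape[0]*B.shape[1]//B.shape[0],A.shape[0])); I=np.hstack([A,B]); I=cv2.resize(I,None,fx=.6,fy=.6) if I.shape[1]>1300 else I; I=I[:, :] ; f=790/I.shape[1]; cv2.imwrite('pics/i7.png',cv2.resize(I,None,fx=min(1,f),fy=min(1,f)))
E
```

```text
14.35 [0.54837163 0.0943284  0.06735122] [6.84262209e-01 7.29236059e-01 9.52096534e-06 9.46310471e-06] tooly deg 3.644776703336049 [ 0.04788047  0.02006149 -2.1438292 ] [0.06261007 0.04112719 0.01564947] 0.016755526480126872 58.65286409854889
tip [ 0.55726863 -0.0488846   0.05935122] proj [294.59061142 191.27668199] [230.22057642 246.96239181]
```

View pics/i7.png

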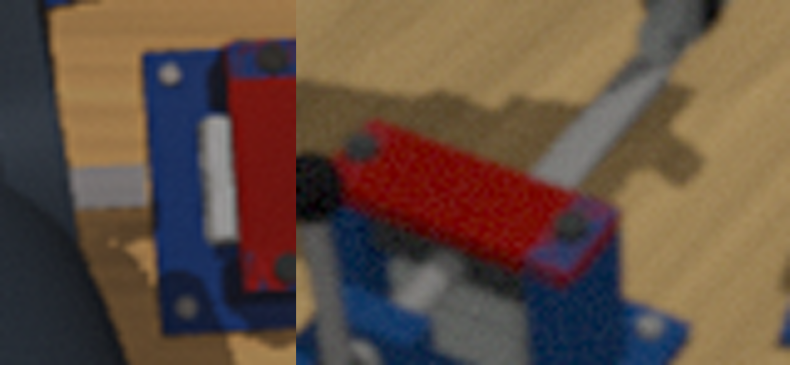

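The blade tip is just in front of the press, lined up with the plates (tip about (148,187), plate centre about row 180 in the crop). I'll lower to gap height and insert the first part.

play_rows(
  moves=[
    [0, 0, -0.18, 0, 0.05],
    [0, 0, -0.18, 0, 0.05],
    [0, 0, 0, 0, 0.05],
    [0, 0, 0, 0, 0.05],
    [0, 0, 0, 0, 0.05],
  ],
)

```text
time: 14.85
tcp_pos: [0.5485, 0.0941, 0.0601]
eef_rot: [0.684, 0.729, -0.0, -0.0]
contact_force: [-0.0, -0.6, -1.6]
finger_gap: 0.0167
grasp_force: 58.7
```

```bash
cat >> h.py <<'E'
def force(n=5):
    F=[];M=[];P=[]
    for i in range(n):
        s=snap('wrist')['s']; F.append(s['contact_force']);M.append(s['moment']);P.append(s['tcp_pos'])
    print(s['time'],'P',np.mean(P,0).round(5),'F',np.mean(F,0).round(2),'sd',np.std(F,0).round(2),'M',np.mean(M,0).round(3),'gap',s['finger_gap'])
E
python3 -c "from h import *;force(8)"
```

```text
15.2 P [0.54852 0.09413 0.06018] F [ 0.2  -0.39 -1.72] sd [0.26 0.37 0.6 ] M [ 0.048  0.016 -0.003] gap 0.01685323177422977
```

play_rows(
  moves=[
    [0.02, -0.33, 0, 0, 0.05],
    [0.03, -0.43, 0, 0, 0.05],
    [0.03, -0.43, 0, 0, 0.05],
    [0.03, -0.43, 0, 0, 0.05],
    [0.01, -0.2, 0, 0, 0.05],
  ],
)

```text
time: 15.75
tcp_pos: [0.5509, 0.0565, 0.0601]
eef_rot: [0.685, 0.729, -0.0, 0.0]
contact_force: [-0.9, 1.7, -2.1]
finger_gap: 0.0168
grasp_force: 58.7
```

```bash
python3 -c "from h import *;force(8)"
```

```text
16.1 P [0.5509  0.05736 0.06012] F [-0.27  0.48 -1.78] sd [0.43 0.6  0.39] M [ 0.045 -0.001 -0.008] gap 0.0165754835915121
```

play_rows(
  moves=[
    [0.01, -0.2, 0, 0, 0.05],
    [0.01, -0.2, 0, 0, 0.05],
    [0.01, -0.1, 0, 0, 0.05],
    [0, 0, 0, 0, 0.05],
    [0, 0, 0, 0, 0.05],
  ],
)

```text
time: 16.65
tcp_pos: [0.5515, 0.0476, 0.0601]
eef_rot: [0.684, 0.729, 0.0, -0.0]
contact_force: [-0.5, -0.1, -2.4]
finger_gap: 0.0169
grasp_force: 58.7
```

```bash
python3 -c "from h import *;force(5)"
```

```text
16.85 P [0.55148 0.04776 0.06011] F [-0.23  0.   -1.02] sd [0.43 0.14 0.75] M [ 0.04  -0.012  0.007] gap 0.016844492759967283
```

play_rows(
  moves=[
    [0, 0, -0.02, 0, 0.05],
    [0, 0, 0, 0, 0.05],
    [0, 0, 0, 0, 0.05],
    [0, 0, 0, 0, 0.05],
    [0, 0, 0, 0, 0.05],
  ],
)

```text
time: 17.4
tcp_pos: [0.5515, 0.0477, 0.0597]
eef_rot: [0.684, 0.729, 0.0, 0.0]
contact_force: [0.1, 0.4, -1.6]
finger_gap: 0.0168
grasp_force: 58.7
```

```bash
python3 -c "from h import *;force(6)"
```

```text
17.65 P [0.55148 0.04773 0.05971] F [-0.19 -0.05 -1.44] sd [0.61 0.26 0.4 ] M [0.075 0.008 0.015] gap 0.016718974897093893
```

play_rows(
  moves=[
    [0, 0, -0.02, 0, 0.05],
    [0, 0, 0, 0, 0.05],
    [0, 0, 0, 0, 0.05],
    [0, 0, 0, 0, 0.05],
    [0, 0, 0, 0, 0.05],
  ],
)

```text
time: 18.2
tcp_pos: [0.5515, 0.0477, 0.0593]
eef_rot: [0.684, 0.729, 0.0, 0.0]
contact_force: [-0.1, 1.2, -1.3]
finger_gap: 0.0165
grasp_force: 58.7
```

```bash
python3 -c "from h import *;force(6)"
```

```text
18.45 P [0.55148 0.04774 0.05932] F [-0.14 -0.07 -1.56] sd [0.11 0.81 0.41] M [ 0.047  0.018 -0.003] gap 0.01703443415255644
```

play_rows(
  moves=[
    [0, 0, -0.02, 0, 0.05],
    [0, 0, 0, 0, 0.05],
    [0, 0, 0, 0, 0.05],
    [0, 0, 0, 0, 0.05],
    [0, 0, 0, 0, 0.05],
  ],
)

```text
time: 19.0
tcp_pos: [0.5515, 0.0478, 0.0589]
eef_rot: [0.684, 0.729, 0.0, 0.0]
contact_force: [0.2, 0.3, -1.1]
finger_gap: 0.0171
grasp_force: 58.7
```

```bash
python3 -c "from h import *;force(4)"
```

```text
19.15 P [0.55148 0.04774 0.05892] F [ 0.37 -0.55 -1.57] sd [0.23 0.72 0.35] M [ 0.05   0.007 -0.015] gap 0.0167075957992377
```

play_rows(
  moves=[
    [0, 0, -0.02, 0, 0.05],
    [0, 0, 0, 0, 0.05],
    [0, 0, 0, 0, 0.05],
    [0, 0, 0, 0, 0.05],
    [0, 0, 0, 0, 0.05],
  ],
)

```text
time: 19.7
tcp_pos: [0.5515, 0.0477, 0.0585]
eef_rot: [0.684, 0.729, -0.0, 0.0]
contact_force: [-1.0, -0.0, -2.0]
finger_gap: 0.0166
grasp_force: 58.7
```

```bash
python3 -c "from h import *;force(4)"
```

```text
19.85 P [0.55148 0.04773 0.05851] F [-0.16  0.27 -1.34] sd [0.68 0.29 0.43] M [ 0.079 -0.013 -0.013] gap 0.01649375983222935
```

play_rows(
  moves=[
    [0, 0, -0.02, 0, 0.05],
    [0, 0, 0, 0, 0.05],
    [0, 0, 0, 0, 0.05],
    [0, 0, 0, 0, 0.05],
    [0, 0, 0, 0, 0.05],
  ],
)

```text
time: 20.4
tcp_pos: [0.5515, 0.0478, 0.0581]
eef_rot: [0.684, 0.729, 0.0, 0.0]
contact_force: [0.2, -0.2, -0.8]
finger_gap: 0.0164
grasp_force: 58.7
```

```bash
python3 -c "from h import *;force(4)"
```

```text
20.55 P [0.5515  0.04774 0.05813] F [ 0.21  0.62 -0.62] sd [0.21 0.54 0.17] M [ 0.024 -0.031  0.023] gap 0.016763795670384135
```

play_rows(
  moves=[
    [0, 0, -0.02, 0, 0.05],
    [0, 0, 0, 0, 0.05],
    [0, 0, 0, 0, 0.05],
    [0, 0, 0, 0, 0.05],
    [0, 0, 0, 0, 0.05],
  ],
)

```text
time: 21.1
tcp_pos: [0.5515, 0.0477, 0.0577]
eef_rot: [0.684, 0.729, 0.0, 0.0]
contact_force: [-0.7, 1.4, 0.3]
finger_gap: 0.0167
grasp_force: 58.9
```

```bash
python3 -c "from h import *;force(5)"
```

```text
21.3 P [0.55151 0.04775 0.05773] F [-0.33  1.79  0.66] sd [0.45 0.48 0.28] M [ 0.072 -0.039  0.036] gap 0.016895601051566674
```

Touchdown on the lower plate at TCP z of about 0.0582 (plate about 50.2 mm). I'll ease up 0.4 mm and slide in.

play_rows(
  moves=[
    [0, 0, 0.02, 0, 0.05],
    [0.01, -0.2, 0, 0, 0.05],
    [0.01, -0.2, 0, 0, 0.05],
    [0.01, -0.2, 0, 0, 0.05],
    [0.01, -0.2, 0, 0, 0.05],
  ],
)

```text
time: 21.85
tcp_pos: [0.5523, 0.0312, 0.0581]
eef_rot: [0.684, 0.729, -0.0, -0.0]
contact_force: [1.5, 1.8, -0.3]
finger_gap: 0.0168
grasp_force: 58.8
```

```bash
python3 -c "from h import *;force(4)"
```

```text
22.0 P [0.55227 0.03107 0.05808] F [ 0.31 -0.16 -0.45] sd [0.83 1.15 0.22] M [-0.139 -0.021 -0.011] gap 0.0167036168179216
```

play_rows(
  moves=[
    [0.01, -0.15, 0, 0, 0.05],
    [0.01, -0.15, 0, 0, 0.05],
    [0, 0, 0, 0, 0.05],
    [0, 0, 0, 0, 0.05],
    [0, 0, 0, 0, 0.05],
  ],
)

```text
time: 22.55
tcp_pos: [0.5526, 0.0257, 0.0581]
eef_rot: [0.684, 0.729, -0.0, 0.0]
contact_force: [0.3, -0.6, -0.4]
finger_gap: 0.0168
grasp_force: 58.8
```

```bash
python3 -c "from h import *;force(4)"
```

```text
22.7 P [0.55264 0.02573 0.05809] F [ 0.03 -0.86 -0.56] sd [0.3  0.44 0.22] M [-0.237 -0.003 -0.001] gap 0.01700702534907392
```

play_rows(
  moves=[
    [0.01, -0.15, 0, 0, 0.05],
    [0.01, -0.1, 0, 0, 0.05],
    [0, 0, 0, 0, 0.05],
    [0, 0, 0, 0, 0.05],
    [0, 0, 0, 0, 0.05],
  ],
)

```text
time: 23.25
tcp_pos: [0.5531, 0.0206, 0.0581]
eef_rot: [0.684, 0.729, -0.0, 0.0]
contact_force: [-0.4, -1.4, -0.5]
finger_gap: 0.0169
grasp_force: 58.8
```

```bash
python3 -c "from h import *;force(4)"
```

```text
23.4 P [0.55307 0.02068 0.0581 ] F [-0.21 -1.06 -0.13] sd [0.35 0.44 0.41] M [-0.224 -0.035 -0.006] gap 0.01671232766935327
```

play_rows(
  moves=[
    [0.01, -0.15, 0, 0, 0.05],
    [0.01, -0.1, 0, 0, 0.05],
    [0, 0, 0, 0, 0.05],
    [0, 0, 0, 0, 0.05],
    [0, 0, 0, 0, 0.05],
  ],
)

```text
time: 23.95
tcp_pos: [0.5534, 0.0157, 0.0581]
eef_rot: [0.684, 0.729, -0.0, 0.0]
contact_force: [0.1, -0.7, -0.3]
finger_gap: 0.0169
grasp_force: 58.8
```

```bash
python3 -c "from h import *;force(4)"
```

```text
24.1 P [0.55346 0.01569 0.0581 ] F [-0.01 -0.82 -0.41] sd [0.45 0.43 0.45] M [-0.264 -0.01  -0.011] gap 0.017183242168227374
```

play_rows(
  moves=[
    [0.01, -0.15, 0, 0, 0.05],
    [0, 0, 0, 0, 0.05],
    [0, 0, 0, 0, 0.05],
    [0, 0, 0, 0, 0.05],
    [0, 0, 0, 0, 0.05],
  ],
)

```text
time: 24.65
tcp_pos: [0.5537, 0.0127, 0.0581]
eef_rot: [0.684, 0.729, 0.0, 0.0]
contact_force: [1.2, 1.3, 0.4]
finger_gap: 0.0167
grasp_force: 58.9
```

```bash
python3 -c "from h import *;force(3)"
```

```text
24.75 P [0.5537  0.01272 0.05812] F [0.66 0.99 0.17] sd [0.39 0.26 0.6 ] M [ 0.07  -0.104  0.054] gap 0.01715927673892822
```

play_rows(
  moves=[
    [0.01, -0.15, 0, 0, 0.05],
    [0, 0, 0, 0, 0.05],
    [0, 0, 0, 0, 0.05],
    [0, 0, 0, 0, 0.05],
    [0, 0, 0, 0, 0.05],
  ],
)

```text
time: 25.3
tcp_pos: [0.5539, 0.0097, 0.0581]
eef_rot: [0.684, 0.729, -0.0, 0.0]
contact_force: [-0.0, 1.1, 0.4]
finger_gap: 0.0167
grasp_force: 58.9
```

```bash
python3 -c "from h import *;force(3)"
```

```text
25.4 P [0.55389 0.00966 0.0581 ] F [-0.04  1.02 -0.06] sd [0.11 0.44 0.35] M [ 0.185 -0.088  0.044] gap 0.01679312450279726
```

play_rows(
  moves=[
    [0.01, -0.15, 0, 0, 0.05],
    [0, 0, 0, 0, 0.05],
    [0, 0, 0, 0, 0.05],
    [0, 0, 0, 0, 0.05],
    [0, 0, 0, 0, 0.05],
  ],
)

```text
time: 25.95
tcp_pos: [0.5541, 0.0067, 0.0581]
eef_rot: [0.684, 0.729, -0.0, 0.0]
contact_force: [0.3, 2.9, 1.2]
finger_gap: 0.0168
grasp_force: 59.0
```

```bash
python3 -c "from h import *;force(3)"
```

```text
26.05 P [0.55409 0.00673 0.05811] F [0.17 2.68 0.54] sd [0.54 0.16 0.5 ] M [ 0.464 -0.054  0.041] gap 0.016674267099078526
```

Contact has begun (Fy 2.7 N). I'll continue in 3 mm steps towards 5–6 N.

play_rows(
  moves=[
    [0.01, -0.15, 0, 0, 0.05],
    [0, 0, 0, 0, 0.05],
    [0, 0, 0, 0, 0.05],
    [0, 0, 0, 0, 0.05],
    [0, 0, 0, 0, 0.05],
  ],
)

```text
time: 26.6
tcp_pos: [0.5543, 0.0038, 0.0581]
eef_rot: [0.684, 0.729, 0.0, -0.0]
contact_force: [0.5, 3.8, 0.7]
finger_gap: 0.0168
grasp_force: 59.0
```

```bash
python3 -c "from h import *;force(3)"
```

```text
26.7 P [0.55427 0.00381 0.0581 ] F [0.26 4.15 0.91] sd [0.52 0.24 0.23] M [ 0.76  -0.028  0.037] gap 0.016301567637198564
```

play_rows(
  moves=[
    [0.01, -0.15, 0, 0, 0.05],
    [0, 0, 0, 0, 0.05],
    [0, 0, 0, 0, 0.05],
    [0, 0, 0, 0, 0.05],
    [0, 0, 0, 0, 0.05],
  ],
)

```text
time: 27.25
tcp_pos: [0.5545, 0.0008, 0.0581]
eef_rot: [0.684, 0.729, 0.0, -0.0]
contact_force: [1.2, 5.4, 2.1]
finger_gap: 0.0166
grasp_force: 59.0
```

```bash
python3 -c "from h import *;force(4)"
```

```text
27.4 P [0.55449 0.00082 0.05811] F [0.59 5.06 1.32] sd [0.39 0.42 0.68] M [ 0.886 -0.017 -0.002] gap 0.016961815507643984
```

play_rows(
  moves=[
    [0.01, -0.15, 0, 0, 0.05],
    [0, 0, 0, 0, 0.05],
    [0, 0, 0, 0, 0.05],
    [0, 0, 0, 0, 0.05],
    [0, 0, 0, 0, 0.05],
  ],
)

```text
time: 27.95
tcp_pos: [0.5547, -0.0021, 0.0581]
eef_rot: [0.684, 0.729, 0.0, -0.0]
contact_force: [0.2, 5.0, 0.6]
finger_gap: 0.0164
grasp_force: 59.1
```

```bash
python3 -c "from h import *;force(4)"
```

```text
28.1 P [ 0.55469 -0.00207  0.05814] F [0.36 5.45 0.99] sd [0.15 0.47 0.78] M [ 1.005 -0.005  0.028] gap 0.01674058525653002
```

play_rows(
  moves=[
    [0.01, -0.15, 0, 0, 0.05],
    [0, 0, 0, 0, 0.05],
    [0, 0, 0, 0, 0.05],
    [0, 0, 0, 0, 0.05],
    [0, 0, 0, 0, 0.05],
  ],
)

```text
time: 28.65
tcp_pos: [0.5549, -0.0049, 0.0582]
eef_rot: [0.684, 0.729, 0.0, -0.0]
contact_force: [-0.5, 6.7, 1.7]
finger_gap: 0.0167
grasp_force: 59.1
```

```bash
python3 - <<'E'
from h import *
force(6); s=monitor.read_state(); a=s['eef_rot']; print('tooly',2*np.degrees(np.arctan2(a[1],a[0]))-90,s['grasp_force'])
d=snap('wrist','w8'); t=snap('top'); h=t['frame']
I=np.hstack([d['frame'][:,:,::-1][40:340], cv2.resize(h[130:240,270:375,::-1],(286,300))]); cv2.imwrite('pics/i8.png',I)
E
```

```text
28.9 P [ 0.55487 -0.00494  0.05814] F [-0.24  6.85  1.32] sd [0.31 0.33 0.28] M [1.246 0.011 0.025] gap 0.016993511149612724
tooly 3.6459305965059627 59.11006987094879
```

View pics/i8.png

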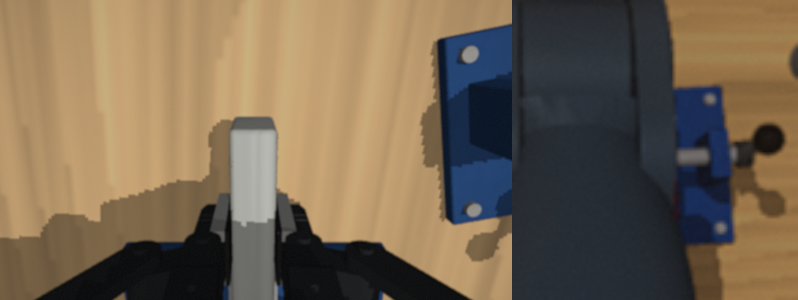

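The gauge is straight in the grip, the lever is still upright at the right edge, and the push is about 6.5 N, which means roughly 1.3–1.8 mm of lift. Handing in.

```bash
python3 -c "from h import *;print(ticket.sign_off())"
```

```text
the job is handed in; nothing more can be done
None
```

The job is handed in: the lever is upright, and the gauge is still gripped with its blade between the plates at about 6.9 N of push. I estimate 1.3–1.8 mm of plate lift from that push and the blade taper; I could not measure the lift directly.

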